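# Shut and latch the orange thread box

### The arm

A 6-joint arm with a two-finger parallel gripper is mounted at the origin on a cart in front of the work surface, level with it; the furniture and walls round the work are solid. World frame = base frame: x ahead of the robot, y to its left, z up, the work surface at z = 0. Lengths are in m, angles in rad, forces in N, time in s.
With the tool pointing down it reaches from about 0.35 to 0.775 m from the base axis. Payload 7.3 kg.
Tool frame: the origin (TCP) lies midway between the tips of the shut fingers; the grasp point (between the pads) lies 19 mm behind it; z points along the fingers, y is the line along which they close (so a half turn about z gives the same grasp; the last joint's range is limited). The gripper opens to 92 mm and grips with 3 to 60 N. Pads are 19 mm wide; open, the fingers measure 130 mm over their backs; the gripper's body (75 mm by 190 mm) begins 47 mm behind the grasp point.
Start: joints at [1.101, 0.342, 1.524, -0, 1.275, -0.146], TCP at [0.167, 0.498, 0.194] pointing down, gripper open.
Joint ranges: [-2.53, 2.53], [-0.77, 2.02], [0.04, 2.7], [-1, 4.14], [0.28, 2.66], [-3.11, 3.11]. Speed limits (rad/s): [2.57, 2.57, 3.14, 3.14, 3.14, 3.14].

### API

Orientations are given as a unit quaternion [w, x, y, z].
In Python, from rig import env gives the robot as it stands.
- The arm moves only by the tool carry_out, never from a script. Its argument "targets" is a list that holds one entry, the list of rows, each a list of 7 numbers: the shift along the world's x, y, z in mm, then the turn, a rotation vector about the world's x, y, z in rad, then the finger opening in mm, from 0 to 91.8. In form: [[[dx, dy, dz, ax, ay, az, jaw], ...]]. A call has 1 to 10 rows; each row is the pose to reach, as a shift and turn from the pose commanded when the call began; what a row does not reach only later rows make up. A row lasts 1/12 s, in which the tool goes at most 41.7 mm and 7.16 degrees, less where a joint would pass 70% of its speed; a pose out of reach is approached as far as the arm can. A call with a gripper value outside its range is refused whole. The fingers move at their own pace and stop on an object; "squeeze" is the grip in N (left out, the last holds). Time passes only in rows, so rows that repeat a pose let the fingers close. It gives the time, the measured TCP pose, the force, the opening and the grip force at its end, in the units of the state.
- env.get_state(): the state, without advancing time (a new reading comes with each control period).
- env.capture(name): name is "scene" or "top"; returns the picture (400x640x3 uint8, blue, green, red); there is no depth.
- env.camera_info(name): a dict with "intrinsics" (3x3 intrinsics, pixels), "pose" (4x4, takes a point from camera to world coordinates). Camera axes: x right, y down, z forward; pixel columns grow to the right and rows downward; lengths in m; the calibration is good to about 2 mm. A picture is of the moment at which its call begins. camera_info takes no time and is no camera call.
- env.finish_job(): hands the job in; it is judged then, once.
The state is a dict: "time": time; "qpos": joint angles; "joint_vel": joint speeds; "joint_torque": joint torques, N m; "eef_pos": TCP position; "tool_rot": TCP orientation; "wrist_force": force on the tool from outside, world axes, zero at the start; "wrist_torque": the same for the moment, N m; "width": opening from 0.0 (shut) to 1.0 (fully open); "grasp_force": force on a finger pad.
Only numpy, scipy, OpenCV 4.12 (cv2) and the standard library are available. Lean on these libraries where they do the work, as an engineer would, in place of code of your own. Each camera call takes 0.05 s, during which the arm holds its last target. There are 200 camera calls.

### The job

Two small grey boxes stand on the table with their windowed lids half open, one with a spool of orange thread in it and one with violet. Press the lid of the orange thread's box down until it is fully shut, then turn that box's red turnbutton until it points straight across the lid and holds it. Do not touch the violet thread's box.

Things in the scene. Friction and masses are not known exactly. Their poses are not given: they have to be found in the camera images.
- orange_pivot (a point): On the pivot axis of the red turnbutton on the orange spool's box, at the bar's top face, 80 mm above the table. Axes are the box's: z up, x from front (latch) to rear (hinge), y left. Grey box, fixed, 110 (x) x 100 (y) x 66 mm high, centre 72 mm behind the pivot (+x). Shut lid: front edge 17 mm behind the pivot, top 8.5 mm below this point. Block under the pivot: 46 mm wide, 30 deep.
- orange_lid (a joint): Lid of the orange spool's box, 110 x 100 x 6 mm, aluminium frame, solid clear window. Hinge along the rear top edge, 127 mm behind the pivot, 66 mm above the table (the shut lid's underside). Angle in rad: 0 = fully shut (hard stop), larger = front edge raised; starts at 0.35 to 0.7. Stiff hinge: stays where left; 1 to 2 N down near the front edge closes it.
- orange_button (a joint): Its red turnbutton: bar 14 mm wide, 7 thick, reaching 44 mm from the pivot; 34 mm from the pivot a round post, 11 mm across, 23 mm high above the bar. Angle in rad, clockwise from above: 0 = bar along box +y (parallel to lid edge), 1.57 = across the lid (hard stop); post at 34 mm x (sin, cos) of it in box x, y from the pivot. Starts at -0.6 to 0. About 1 N at the post turns it; stays where left.
- violet_box: The second box, alike but with the violet spool lying in it; origin under the box's centre, axes as for the other box (its pivot is 72 mm in front of the origin, -x). Neither it nor its lid (half open, front edge up to 145 mm above the table) nor its turnbutton may be touched.

How it is judged:
On the way:
1. the orange thread's box is shut, its turnbutton still clear of the lid (value of joint orange_lid below 0.08 rad and value of joint orange_button below 0.6 rad), for 0.1 s.
At the end, for the whole second after the job is handed in: The lid of the orange thread's box is shut (within 0.08 rad, about 9 mm at its front edge) and its turnbutton points across the lid (angle over 1.3 rad, within 15 degrees of straight across), at rest (value of joint orange_lid below 0.08 rad and value of joint orange_button above 1.3 rad and velocity of joint orange_button below 0.05 rad/s); the robot touches nothing.
It fails at once if the turnbutton is turned in while the lid is still up (value of joint orange_lid above 0.15 rad and value of joint orange_button above 0.6 rad).
It fails at once if the robot touches the violet thread's box (contact force between violet_box and the arm above 1 N or contact force between violet_box and the fingers above 1 N).
It also fails if it takes over 43 s, if anything falls off the work surface, if the arm or the gripper's body presses on something with over 40 N, if the wrist force passes 120 N, or if a joint passes its speed limit or range.

## Working session

There is one attempt and no reset: what is moved stays moved. The work goes in short steps, Python scripts to look and compute and a tool call to move; the robot and the scene stay as the last step left them, time stands still between calls to the robot, and variables do not carry over. Pictures are saved under pics/ and viewed, at most 10 in all, crops included, and the job is handed in when it is done.

Besides the shell and the picture viewer there is one more tool, called after ">>>" by a JSON object that holds its "name" and its "arguments". carry_out: Moves the arm, as the interface text tells. Its arguments: {"type":"object","properties":{"targets":{"type":"array","items":{"type":"array","items":{"type":"array","items":{"type":"number"}}}},"squeeze":{"type":"number"}},"required":["targets"]}

```bash
mkdir -p pics; python3 - <<'E'
from rig import env
import cv2,numpy as np
for n in("scene","top"):
    im=env.capture(n);cv2.imwrite(f"pics/{n}0.png",im)
    c=env.camera_info(n);print(n,np.round(c["intrinsics"],1).tolist(),np.round(c["pose"],3).tolist())
s=env.get_state();print(s["time"],s["eef_pos"],s["tool_rot"],s["width"])
E
```

```text
scene [[370.4, 0.0, 314.7], [0.0, 370.4, 202.4], [0.0, 0.0, 1.0]] [[0.448, -0.681, 0.579, 0.062], [-0.894, -0.327, 0.306, -0.162], [-0.019, -0.655, -0.755, 0.72], [0.0, 0.0, 0.0, 1.0]]
top [[498.9, 0.0, 313.5], [0.0, 498.9, 198.3], [0.0, 0.0, 1.0]] [[-0.012, -0.984, 0.18, 0.373], [-1.0, 0.015, 0.017, 0.079], [-0.02, -0.179, -0.984, 0.937], [0.0, 0.0, 0.0, 1.0]]
0.1 [0.16682973 0.49735845 0.19302077] [-2.08996521e-04  1.61188616e-01  9.86923376e-01 -6.60602118e-04] 1.0053986536650628
```

View pics/scene0.png

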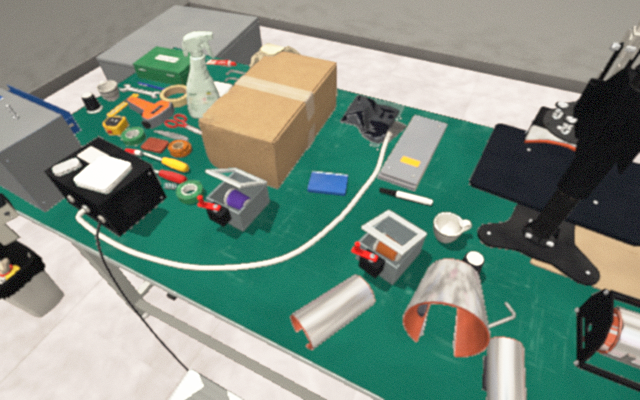

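View pics/top0.png

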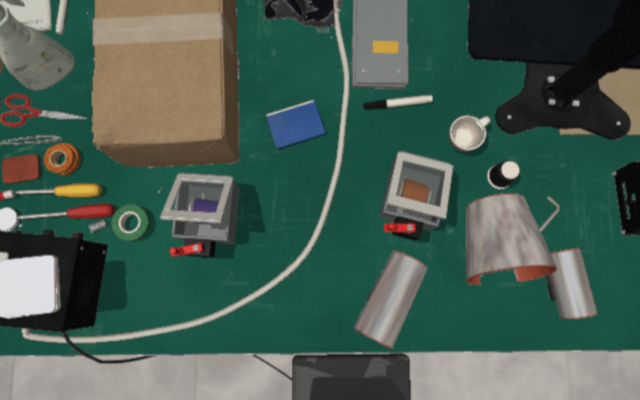

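The orange spool's box is at about (415,190) in top and (392,245) in scene, with its red button at (402,228) and (367,252). The violet box is well to the left, at (205,210) in top. I'll measure the orange box's red bar and lid.

```bash
cat > h.py <<'E'
from rig import env
import cv2,numpy as np
def ray(n,p):
    c=env.camera_info(n);K=np.array(c["intrinsics"]);T=np.array(c["pose"])
    return T[:3,3],T[:3,:3]@np.linalg.solve(K,[p[0],p[1],1])
def onz(n,p,z):
    o,d=ray(n,p);return o+d*(z-o[2])/d[2]
def proj(n,P):
    c=env.camera_info(n);T=np.array(c["pose"]);q=np.array(c["intrinsics"])@(T[:3,:3].T@(np.array(P)-T[:3,3]));return q[:2]/q[2]
def tri(p1,p2):
    o1,d1=ray("top",p1);o2,d2=ray("scene",p2)
    a=np.linalg.lstsq(np.c_[d1,-d2],o2-o1,rcond=None)[0];A=o1+a[0]*d1;B=o2+a[1]*d2
    return (A+B)/2,np.linalg.norm(A-B)
def red(im,x0,x1,y0,y1):
    h=cv2.cvtColor(im,cv2.COLOR_BGR2HSV);m=((h[...,0]<6)|(h[...,0]>172))&(h[...,1]>170)&(h[...,2]>90)
    k=np.zeros_like(m);k[y0:y1,x0:x1]=m[y0:y1,x0:x1];return k.astype(np.uint8)
E
python3 - <<'E'
from h import *
a=cv2.imread("pics/top0.png");b=cv2.imread("pics/scene0.png")
for n,im,r in(("top",a,(370,430,210,245)),("scene",b,(345,388,235,275))):
    m=red(im,*r);c=max(cv2.findContours(m,0,2)[0],key=cv2.contourArea)
    print(n,m.sum(),cv2.boundingRect(c),cv2.minAreaRect(c),[onz(n,p,.08).round(3).tolist() for p in cv2.boxPoints(cv2.minAreaRect(c))])
A=cv2.resize(a[140:250,370:470],None,fx=4,fy=4,interpolation=2);B=cv2.resize(b[195:295,340:440],None,fx=4,fy=4,interpolation=2)
cv2.imwrite("pics/crop0.png",np.hstack([A,cv2.copyMakeBorder(B,0,40,0,0,0)]))
E
```

```text
top 221 (384, 223, 24, 9) ((395.5, 227.0), (8.0, 23.0), 90.0) [[0.484, -0.027, 0.08], [0.484, -0.067, 0.08], [0.47, -0.066, 0.08], [0.47, -0.027, 0.08]]
scene 171 (352, 242, 26, 20) ((365.2641906738281, 252.42454528808594), (27.098873138427734, 11.16978645324707), 29.05460548400879) [[0.468, -0.028, 0.08], [0.495, -0.029, 0.08], [0.486, -0.084, 0.08], [0.46, -0.082, 0.08]]
```

View pics/crop0.png

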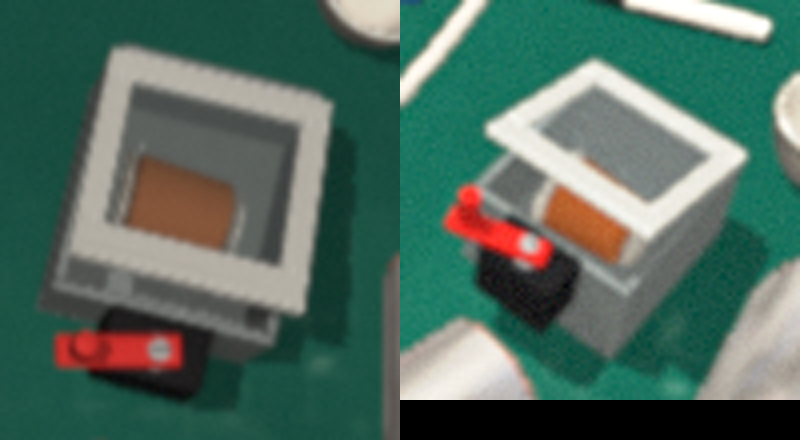

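```bash
python3 - <<'E'
from h import *
t=lambda x,y:(370+x/4-.4,140+y/4-.4); s=lambda x,y:(340+(x-400)/4-.4,195+y/4-.4)
print("pivot",tri(t(160,349),s(530,243)),onz("top",t(160,349),.08),onz("scene",s(530,243),.08))
C=[]
for nm,p,q in(("RL",(115,47),(597,60)),("RR",(332,100),(747,155)),("FR",(303,313),(648,236)),("FL",(72,250),(487,128))):
    P,e=tri(t(*p),s(*q));C.append(P);print(nm,P.round(4),round(e,4))
C=np.array(C);d=C[0]-C[1]+C[3]-C[2];yaw=np.arctan2(-d[0],d[1]);print("yaw y",yaw,"len",np.linalg.norm(d)/2)
e=C[0]-C[3]+C[1]-C[2];print("yaw x",np.arctan2(e[1],e[0]),"len",np.linalg.norm(e)/2,"lid",np.arctan2(-e[2],np.hypot(*e[:2])))
pv=(onz("top",t(160,349),.08)+onz("scene",s(530,243),.08))/2
yw=yaw;R=np.array([[np.cos(yw),-np.sin(yw)],[np.sin(yw),np.cos(yw)]])
print("corners box frame",((C[:,:2]-pv[:2])@R*1000).round(1).tolist())
P,e=tri(t(92,347),s(469,192));print("post top",P,e,(P[:2]-pv[:2])@R)
E
```

```text
pivot (array([ 0.47697748, -0.07105005,  0.0793736 ]), np.float64(0.0002008531749582024)) [ 0.47684825 -0.07085277  0.08      ] [ 0.47663641 -0.0712201   0.08      ]
RL [ 0.615  -0.0596  0.069 ] 0.0014
RR [ 0.5891 -0.1547  0.0666] 0.0004
FR [ 0.4874 -0.1256  0.1082] 0.001
FL [ 0.5157 -0.0306  0.1069] 0.0013
yaw y -0.27773344365221203 len 0.09884956124384277
yaw x -0.2813123253310732 len 0.11188387656540398 lid 0.3630157579215699
corners box frame [[129.8, 48.9], [131.0, -49.7], [25.2, -49.6], [26.4, 49.5]]
post top [ 0.4745321  -0.03744175  0.10683733] 0.001119355688813981 [-0.01133641  0.03170133]
```

Everything agrees with the given sizes: pivot height 79.4 mm, lid 99 x 112 mm, yaw −0.28, lid angle 0.36, button about −0.34. I'll move toward the box at height.

>>> {"name": "carry_out", "arguments": {"targets": [[[0,0,40,0,0,0,0],[0,0,80,0,0,0,0],[15,-25,100,0,0,0,0],[35,-57,100,0,0,0.045,0],[55,-90,100,0,0,0.045,0],[76,-123,100,0,0,0.045,0],[97,-157,100,0,0,0.045,0],[118,-191,100,0,0,0.045,0],[139,-225,100,0,0,0.045,0],[160,-259,100,0,0,0.045,0]]]}}

```text
time: 0.93
eef_pos: [0.3273, 0.2369, 0.2935]
tool_rot: [-0.0, 0.139, 0.99, 0.0]
wrist_force: [1.0, 1.3, 0.1]
width: 0.324
grasp_force: 0.0
```

```bash
python3 - <<'E'
from h import *
for nm,p,q in(("shade far L",(474,198),(433,265)),("shade far R",(525,197),(479,265)),("bottle",(511,168),(475,259))):
    print(nm,tri(p,q))
x=np.array([.961,-.276]);y=np.array([.276,.961]);p=np.array([.4768,-.071])
for nm,a,b in(("press",40,10),("post",-11.3,31.9)):print(nm,p+(a*x+b*y)/1000)
s=env.get_state();print(s["time"],s["eef_pos"],s["tool_rot"])
E
```

```text
shade far L (array([ 0.52934908, -0.19079885,  0.05181324]), np.float64(0.005161299426899311))
shade far R (array([ 0.52104023, -0.26120203,  0.11297432]), np.float64(0.004406904036293325))
bottle (array([ 0.58584766, -0.26514892,  0.04514765]), np.float64(0.0020617687084162834))
press [ 0.518   -0.07243]
post [ 0.4747451 -0.0372253]
0.9333 [0.32733019 0.23693893 0.29352151] [-6.07223942e-05  1.38769229e-01  9.90324743e-01  2.01152557e-05]
```

>>> {"name": "carry_out", "arguments": {"targets": [[[21,-34,0,0,0,0,0],[42,-68,0,0,0,0,0],[63,-102,0,0,0,0,0],[84,-136,0,0,0,0,0],[105,-170,0,0,0,0,0],[126,-204,0,0,0,0,0],[147,-238,0,0,0,0,0],[168,-272,0,0,0,0,0],[191,-309,-20,0,0,0,0],[191,-309,-50,0,0,0,0]]]}}

```text
time: 1.77
eef_pos: [0.5221, -0.0759, 0.245]
tool_rot: [0.004, 0.141, 0.99, -0.001]
wrist_force: [-0.2, 0.3, -0.3]
width: 0.007
grasp_force: 0.0
```

>>> {"name": "carry_out", "arguments": {"targets": [[[0,0,-30,0,0,0,0],[0,0,-60,0,0,0,0],[0,0,-90,0,0,0,0],[0,0,-112,0,0,0,0],[0,0,-112,0,0,0,0]]]}}

```text
time: 2.18
eef_pos: [0.5147, -0.0694, 0.1269]
tool_rot: [-0.005, 0.139, 0.99, 0.001]
wrist_force: [-1.4, 0.6, -0.5]
width: 0.003
grasp_force: 0.0
```

```bash
python3 - <<'E'
from h import *
a=env.capture("top");b=env.capture("scene")
A=cv2.resize(a[140:250,370:470],None,fx=4,fy=4,interpolation=2);B=cv2.resize(b[195:295,340:440],None,fx=4,fy=4,interpolation=2)
cv2.imwrite("pics/crop1.png",np.hstack([A,cv2.copyMakeBorder(B,0,40,0,0,0)]))
s=env.get_state();print(s["time"],s["eef_pos"],s["tool_rot"],s["wrist_force"],s["width"])
E
```

```text
2.2833 [ 0.51781914 -0.07020383  0.13154942] [-7.49996175e-04  1.38963221e-01  9.90297246e-01  1.56977615e-04] [-0.01129093  0.76261138  0.11223087] 0.0024100406452822855
```

View pics/crop1.png

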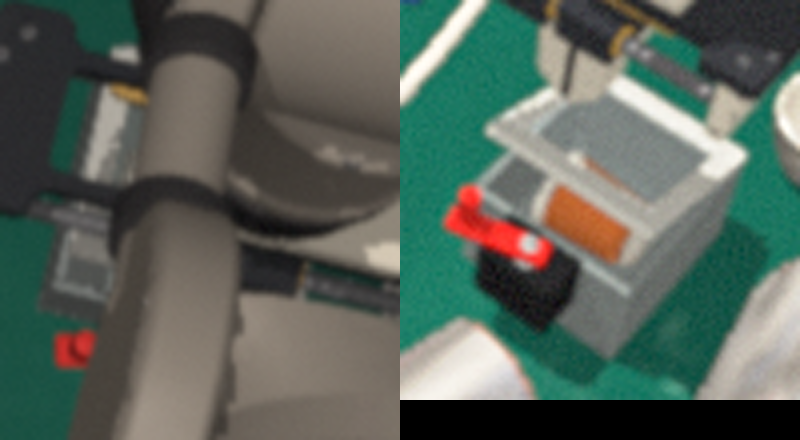

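The closed fingers, at about (570,95) in the right-hand crop, are over the lid's front part and clear of the red post at (470,205). I'll press down.

>>> {"name": "carry_out", "arguments": {"targets": [[[0,0,-10,0,0,0,0],[0,0,-20,0,0,0,0],[0,0,-28,0,0,0,0],[0,0,-35,0,0,0,0],[0,0,-42,0,0,0,0],[0,0,-48,0,0,0,0],[0,0,-53,0,0,0,0],[0,0,-57,0,0,0,0],[0,0,-57,0,0,0,0]]]}}

```text
time: 3.03
eef_pos: [0.5177, -0.0702, 0.0738]
tool_rot: [-0.001, 0.139, 0.99, 0.0]
wrist_force: [0.6, -0.3, 0.1]
width: 0.005
grasp_force: 0.0
```

>>> {"name": "carry_out", "arguments": {"targets": [[[0,0,-2,0,0,0,0],[0,0,-3,0,0,0,0],[0,0,-4,0,0,0,0],[0,0,-4,0,0,0,0],[0,0,-4,0,0,0,0]]]}}

```text
time: 3.45
eef_pos: [0.5181, -0.0703, 0.0708]
tool_rot: [0.0, 0.139, 0.99, 0.0]
wrist_force: [-0.3, -0.3, 0.3]
width: 0.009
grasp_force: 0.1
```

>>> {"name": "carry_out", "arguments": {"targets": [[[0,0,-1,0,0,0,0],[0,0,-2,0,0,0,0],[0,0,-3,0,0,0,0],[0,0,-3,0,0,0,0]]]}}

```text
time: 3.78
eef_pos: [0.5179, -0.0702, 0.0674]
tool_rot: [-0.0, 0.139, 0.99, 0.0]
wrist_force: [0.2, 1.1, 0.1]
width: 0.007
grasp_force: 0.3
```

```bash
python3 - <<'E'
from h import *
b=env.capture("scene")
cv2.imwrite("pics/crop2.png",cv2.resize(b[155:295,320:460],None,fx=4,fy=4,interpolation=2))
s=env.get_state();print(s["time"],s["eef_pos"],s["wrist_force"])
E
```

```text
3.8333 [ 0.51795146 -0.07022093  0.06753494] [-0.50255245  0.76645996  0.21143124]
```

View pics/crop2.png

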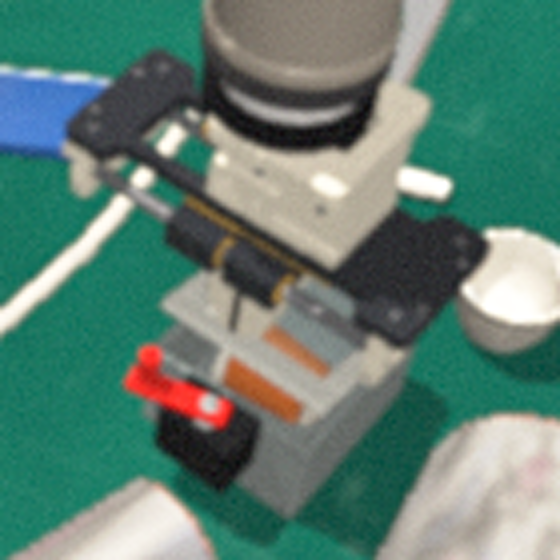

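```bash
python3 - <<'E'
from h import *
x=np.array([.961,-.276]);y=np.array([.276,.961]);p=np.array([.4768,-.071])
def pr(a,b,z):
    q=proj("scene",[*(p+(a*x+b*y)/1000),z]);return ((q+.4-[320,155])*4).round(0)
for th in(0,.1,.2,.3,.36):
    c,s=np.cos(th),np.sin(th)
    P=lambda b:pr(127-110*c-6*s,b,(66+110*s+6*c)/1000)
    print(th,"FL",P(50),"FR",P(-50))
print("boxfront top",pr(17,50,.066),pr(17,-50,.066))
print("tip",(proj("scene",env.get_state()["eef_pos"])+.4-[320,155])*4)
d=(np.array([.518,-.0702])-p);print(d@x,d@y)
E
```

```text
0 FL [152. 337.] FR [309. 446.]
0.1 FL [153. 325.] FR [312. 435.]
0.2 FL [156. 312.] FR [317. 422.]
0.3 FL [160. 297.] FR [323. 407.]
0.36 FL [163. 288.] FR [327. 398.]
boxfront top [151. 344.] [307. 453.]
tip [233.81337625 355.59405121]
0.03937240000000001 0.01214
```

```bash
python3 - <<'E'
from h import *
b=env.capture("scene")
cv2.imwrite("pics/crop3.png",cv2.resize(b[215:275,345:425],None,fx=10,fy=10,interpolation=2))
x=np.array([.961,-.276]);y=np.array([.276,.961]);p=np.array([.4768,-.071])
f=lambda P:((proj("scene",P)+.4-[345,215])*10).round()
B=lambda a,b,z:f([*(p+(a*x+b*y)/1000),z/1000])
for th in(0,.2):
  c,s=np.cos(th),np.sin(th)
  for d in(110,97):print(th,d,[B(127-d*c-6*s,w,66+d*s+6*c).tolist() for w in(50,12,-50)])
for z in(67.5,80,90):print(z,B(39.4-9.5,12,z),B(39.4,12,z),B(39.4-9.5,31,z),B(39.4-9.5,-7,z))
E
```

```text
0 110 [[129.0, 243.0], [273.0, 343.0], [522.0, 516.0]]
0 97 [[167.0, 206.0], [311.0, 305.0], [559.0, 475.0]]
0.2 110 [[140.0, 180.0], [287.0, 280.0], [542.0, 455.0]]
0.2 97 [[176.0, 151.0], [323.0, 250.0], [576.0, 421.0]]
67.5 [308. 317.] [335. 289.] [236. 267.] [382. 368.]
80 [315. 283.] [342. 255.] [241. 233.] [389. 334.]
90 [320. 255.] [347. 227.] [246. 205.] [395. 306.]
```

View pics/crop3.png

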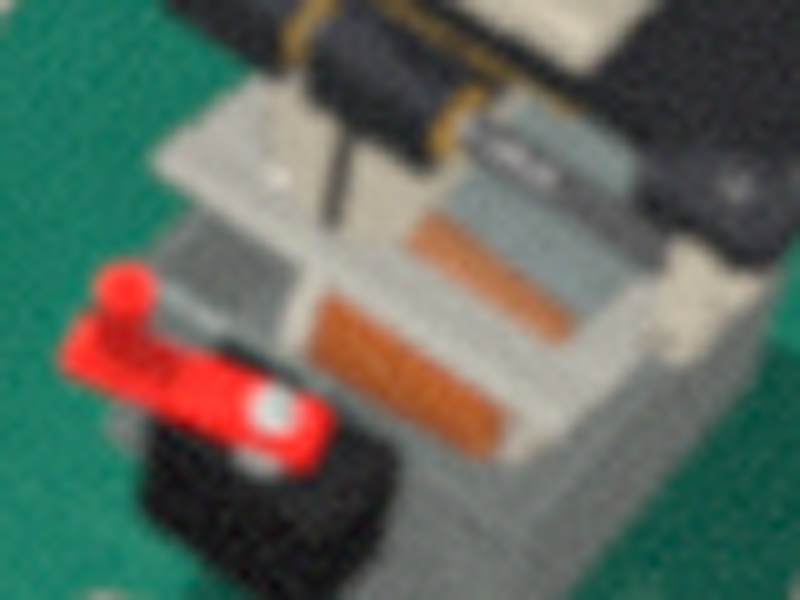

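The front edge of the lid is at (155,165)–(530,460) in the crop, which means about 0.2 rad, so it is not shut. The fingertips slipped off the frame's inner edge into the window area. I'll lift, shift forward onto the front frame bar and press there.

>>> {"name": "carry_out", "arguments": {"targets": [[[0,0,15,0,0,0,0],[0,0,35,0,0,0,0],[0,0,50,0,0,0,0],[-10,-10,50,0,0,0,0],[-19,-20,50,0,0,0,0],[-19,-20,40,0,0,0,0],[-19,-20,30,0,0,0,0],[-19,-20,22,0,0,0,0],[-19,-20,15,0,0,0,0],[-19,-20,10,0,0,0,0]]]}}

```text
time: 4.72
eef_pos: [0.4983, -0.0899, 0.0757]
tool_rot: [-0.001, 0.139, 0.99, 0.0]
wrist_force: [-0.1, 0.6, 1.4]
width: 0.002
grasp_force: 0.0
```

>>> {"name": "carry_out", "arguments": {"targets": [[[0,0,-2,0,0,0,0],[0,0,-4,0,0,0,0],[0,0,-6,0,0,0,0],[0,0,-6,0,0,0,0],[0,0,-6,0,0,0,0]]]}}

```text
time: 5.13
eef_pos: [0.4992, -0.0902, 0.0718]
tool_rot: [0.0, 0.139, 0.99, -0.0]
wrist_force: [-0.7, 0.6, -0.2]
width: 0.004
grasp_force: 0.0
```

```bash
python3 - <<'E'
from h import *
s=env.get_state();print(s["time"],s["eef_pos"],s["wrist_force"],s["wrist_torque"])
b=env.capture("scene")
cv2.imwrite("pics/crop4.png",cv2.resize(b[215:275,345:425],None,fx=10,fy=10,interpolation=2))
E
```

```text
5.1333 [ 0.49921813 -0.09024186  0.07180838] [-0.73118338  0.59176297 -0.16061687] [-0.00515724  0.01138296  0.00108505]
```

View pics/crop4.png

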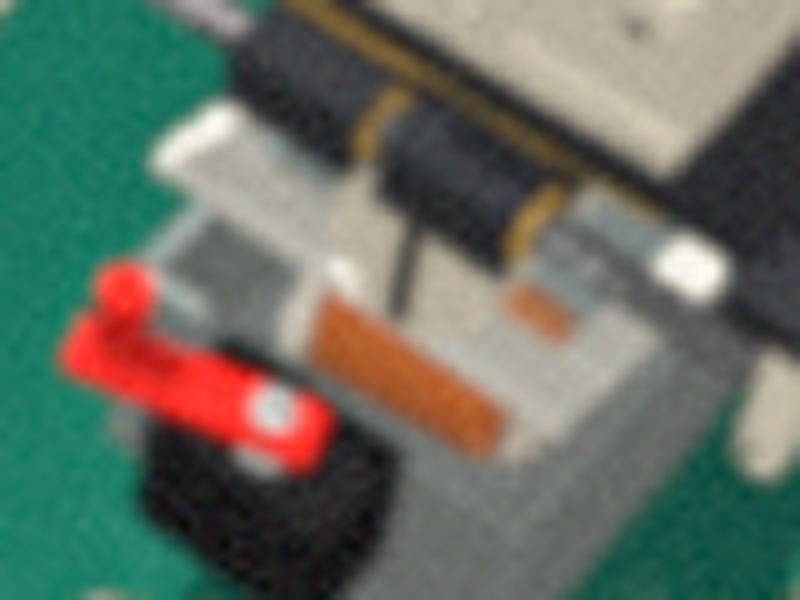

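The lid is unchanged at about 0.2 rad (its corner is still at (155,160)). The crack between the fingers ends at (400,315), so the visible tips sit about 24 mm higher than reported. That explains both presses: tip at about 91 mm gave 0.2 rad, then there was no contact. I'll go lower in small steps and watch the force.

>>> {"name": "carry_out", "arguments": {"targets": [[[3,10,0,0,0,0,0],[3,10,-4,0,0,0,0],[3,10,-7,0,0,0,0],[3,10,-10,0,0,0,0],[3,10,-13,0,0,0,0],[3,10,-15,0,0,0,0],[3,10,-17,0,0,0,0],[3,10,-17,0,0,0,0]]]}}

```text
time: 5.85
eef_pos: [0.5018, -0.0803, 0.0541]
tool_rot: [-0.0, 0.139, 0.99, 0.0]
wrist_force: [0.2, 0.2, 0.1]
width: 0.008
grasp_force: 0.0
```

```bash
python3 - <<'E'
from h import *
s=env.get_state();print(s["time"],s["eef_pos"],s["wrist_force"],s["wrist_torque"])
b=env.capture("scene")
cv2.imwrite("pics/crop5.png",cv2.resize(b[215:275,345:425],None,fx=10,fy=10,interpolation=2))
E
```

```text
5.85 [ 0.50180077 -0.08032986  0.05414394] [0.23120204 0.18897847 0.11558504] [0.02060355 0.01614197 0.0512204 ]
```

View pics/crop5.png

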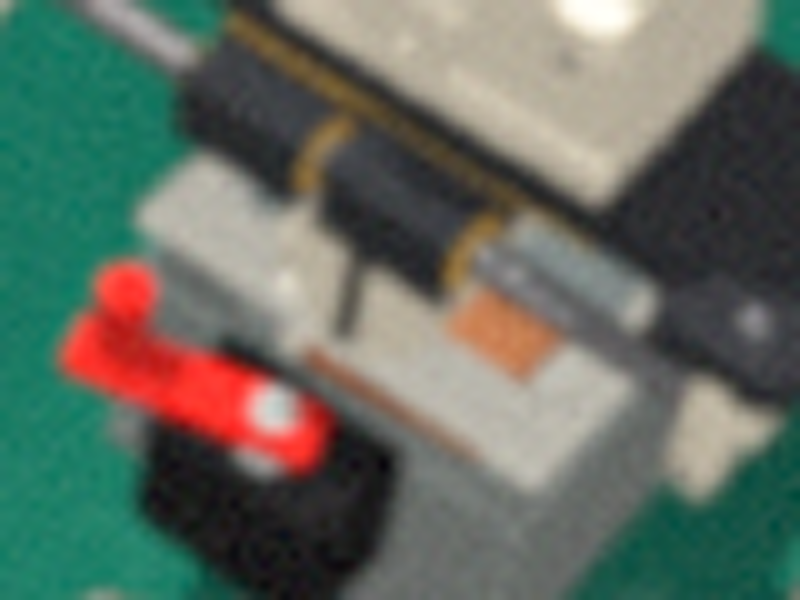

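The lid's front-left corner is now at (135,215), about 0.08–0.1 rad, so the lower tip height was right. I'll press it fully home.

>>> {"name": "carry_out", "arguments": {"targets": [[[0,0,-2,0,0,0,0],[0,0,-4,0,0,0,0],[0,0,-6,0,0,0,0],[0,0,-8,0,0,0,0],[0,0,-8,0,0,0,0]]]}}

```text
time: 6.32
eef_pos: [0.5019, -0.0802, 0.0462]
tool_rot: [-0.0, 0.139, 0.99, 0.0]
wrist_force: [-1.2, -1.8, 0.3]
width: 0.001
grasp_force: 0.0
```

>>> {"name": "carry_out", "arguments": {"targets": [[[0,0,-1,0,0,0,0],[0,0,-2,0,0,0,0],[0,0,-2,0,0,0,0]]]}}

```text
time: 6.57
eef_pos: [0.502, -0.0802, 0.0445]
tool_rot: [0.0, 0.139, 0.99, 0.0]
wrist_force: [-0.5, -0.9, 0.7]
width: 0.005
grasp_force: 0.1
```

>>> {"name": "carry_out", "arguments": {"targets": [[[0,0,-1,0,0,0,0],[0,0,-2,0,0,0,0],[0,0,-2,0,0,0,0]]]}}

```text
time: 6.82
eef_pos: [0.502, -0.0802, 0.0425]
tool_rot: [0.0, 0.139, 0.99, 0.0]
wrist_force: [-1.1, -0.2, -0.1]
width: 0.001
grasp_force: 0.0
```

```bash
cat > lid.py <<'E'
from h import *
def rep(c):
    h=cv2.cvtColor(c,cv2.COLOR_BGR2HSV)
    m=((h[...,0]>5)&(h[...,0]<16)&(h[...,1]>120)).astype(np.uint8)
    n,_,st,ce=cv2.connectedComponentsWithStats(m)
    print([(s[:4].tolist(),int(s[4])) for s in st[1:] if s[4]>3])
    # left-front corner: profile down columns
    for u in(15,17,19,56):print(u,c[14:58:1,u].mean(1).astype(int).tolist())
if __name__=="__main__":
    old=cv2.resize(cv2.imread("pics/crop5.png"),(80,60),interpolation=cv2.INTER_AREA);rep(old)
    print("now");b=env.capture("scene")[215:275,345:425];rep(b)
    cv2.imwrite("pics/crop6.png",cv2.resize(b,None,fx=10,fy=10,interpolation=2))
E
python3 lid.py
```

```text
[([46, 30, 9, 7], 39)]
15 [83, 79, 78, 91, 111, 139, 167, 179, 174, 153, 132, 122, 125, 131, 135, 130, 117, 109, 103, 99, 96, 84, 83, 92, 108, 110, 105, 85, 58, 45, 38, 30, 31, 30, 28, 22, 30, 36, 49, 74, 87, 94, 91, 92]
17 [74, 81, 107, 135, 158, 173, 178, 180, 179, 173, 155, 124, 108, 104, 111, 117, 111, 108, 107, 108, 111, 101, 88, 96, 107, 115, 106, 85, 55, 38, 31, 30, 20, 24, 23, 26, 21, 25, 33, 45, 63, 78, 90, 88]
19 [70, 108, 147, 171, 176, 179, 179, 176, 178, 178, 177, 160, 131, 107, 99, 106, 114, 117, 106, 107, 112, 119, 117, 116, 118, 119, 118, 105, 82, 55, 40, 33, 29, 26, 25, 24, 28, 31, 20, 27, 36, 49, 66, 74]
56 [192, 188, 176, 162, 129, 84, 49, 51, 77, 110, 128, 135, 138, 130, 111, 97, 106, 119, 113, 110, 139, 171, 187, 186, 185, 177, 177, 180, 182, 183, 178, 164, 146, 131, 118, 108, 105, 104, 105, 102, 105, 104, 103, 103]
now
[([45, 33, 8, 7], 32)]
15 [77, 81, 80, 81, 79, 83, 101, 133, 164, 179, 181, 185, 176, 159, 149, 126, 117, 109, 106, 99, 95, 84, 84, 97, 106, 108, 103, 81, 56, 44, 37, 33, 25, 31, 26, 22, 30, 34, 49, 74, 87, 95, 90, 90]
17 [53, 54, 61, 69, 88, 120, 153, 178, 180, 186, 182, 180, 180, 173, 154, 128, 114, 106, 104, 107, 111, 96, 94, 98, 109, 115, 112, 89, 55, 31, 28, 27, 34, 30, 31, 24, 26, 22, 27, 41, 63, 82, 92, 91]
19 [43, 41, 45, 61, 105, 153, 185, 182, 182, 184, 184, 186, 184, 182, 179, 162, 135, 116, 105, 102, 107, 117, 114, 116, 116, 121, 118, 107, 71, 52, 36, 32, 29, 22, 25, 19, 23, 29, 28, 23, 30, 52, 64, 72]
56 [172, 173, 174, 179, 189, 192, 183, 173, 151, 109, 57, 35, 64, 99, 130, 137, 132, 117, 106, 93, 90, 97, 103, 127, 157, 178, 187, 188, 182, 184, 184, 187, 184, 161, 140, 121, 104, 106, 107, 103, 102, 102, 105, 97]
```

>>> {"name": "carry_out", "arguments": {"targets": [[[0,0,-1,0,0,0,0],[0,0,-2,0,0,0,0],[0,0,-3,0,0,0,0],[0,0,-3,0,0,0,0]]]}}

```text
time: 7.2
eef_pos: [0.502, -0.0802, 0.0394]
tool_rot: [-0.0, 0.139, 0.99, 0.0]
wrist_force: [0.3, -0.5, 0.1]
width: 0.006
grasp_force: 0.0
```

```bash
python3 lid.py | tail -5; python3 -c "
from h import *
s=env.get_state();print(s['eef_pos'],s['wrist_force'],s['joint_torque'])"
```

```text
[([51, 29, 5, 4], 10), ([44, 34, 8, 6], 31)]
15 [79, 79, 78, 85, 78, 82, 81, 105, 135, 167, 182, 184, 182, 168, 155, 134, 119, 105, 104, 100, 97, 88, 82, 93, 107, 110, 105, 75, 56, 44, 38, 32, 35, 29, 19, 28, 30, 30, 55, 76, 88, 89, 88, 95]
17 [52, 57, 51, 57, 68, 103, 143, 169, 186, 184, 187, 179, 183, 187, 180, 164, 135, 110, 103, 111, 109, 99, 89, 97, 109, 115, 111, 86, 51, 33, 30, 27, 24, 31, 24, 28, 28, 28, 26, 39, 62, 80, 83, 90]
19 [46, 44, 34, 43, 62, 116, 167, 189, 188, 186, 185, 184, 183, 185, 185, 180, 159, 126, 108, 106, 109, 117, 119, 111, 119, 119, 119, 106, 78, 50, 40, 30, 30, 31, 23, 27, 29, 27, 23, 20, 31, 53, 68, 68]
56 [170, 173, 171, 171, 174, 185, 194, 188, 172, 159, 119, 70, 42, 54, 93, 121, 126, 124, 119, 115, 102, 98, 101, 92, 105, 139, 179, 185, 187, 191, 186, 190, 184, 172, 150, 125, 104, 101, 101, 100, 105, 102, 98, 103]
[ 0.50200024 -0.08025307  0.03949064] [ 0.4160479  -0.4943888   0.43315027] [ 1.76169662e-03 -4.46604753e+01 -1.82777131e+01 -2.99453724e-02
  7.21559976e-02  3.00947090e-05]
```

View pics/crop6.png

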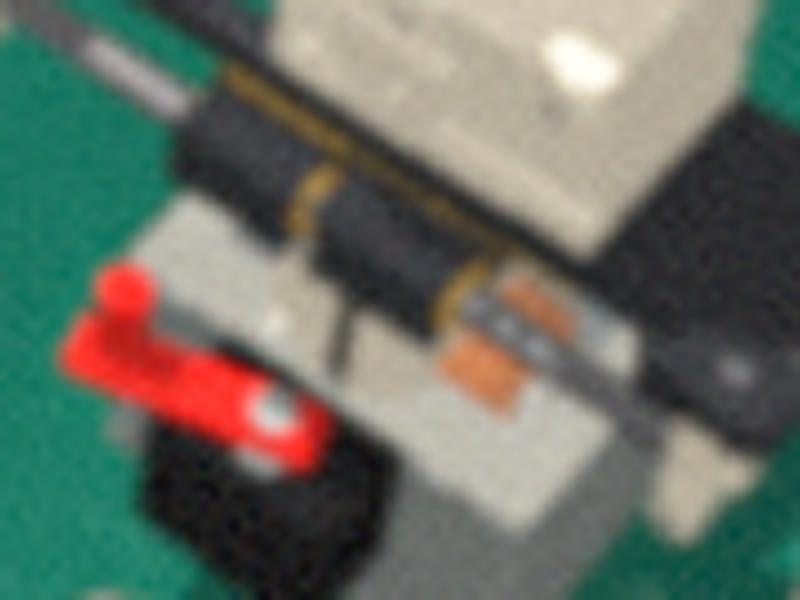

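The lid's front edge now runs (125,245)–(520,525), matching the predicted shut position of (129,243)–(522,516), and the orange gap is gone. I'll press a little more to feel the stop and fix the tip height.

>>> {"name": "carry_out", "arguments": {"targets": [[[0,0,-1,0,0,0,0],[0,0,-2,0,0,0,0],[0,0,-3,0,0,0,0],[0,0,-3,0,0,0,0]]]}}

```text
time: 7.58
eef_pos: [0.5022, -0.0803, 0.0387]
tool_rot: [0.001, 0.139, 0.99, -0.0]
wrist_force: [-6.1, 1.3, 19.9]
width: -0.0
grasp_force: 9.7
```

```bash
python3 lid.py | tail -5; python3 -c "
from h import *
s=env.get_state();print(s['eef_pos'],s['wrist_force'],s['joint_torque'])"
```

```text
[([51, 29, 5, 4], 11), ([45, 34, 7, 6], 29)]
15 [79, 78, 79, 76, 80, 76, 82, 98, 132, 164, 179, 184, 180, 174, 158, 137, 117, 110, 103, 100, 96, 87, 91, 96, 105, 112, 105, 80, 55, 43, 41, 33, 33, 28, 33, 26, 26, 38, 51, 72, 85, 96, 91, 88]
17 [52, 56, 48, 53, 61, 94, 130, 167, 179, 188, 184, 184, 183, 182, 176, 154, 128, 110, 109, 110, 109, 99, 93, 98, 104, 115, 114, 84, 54, 35, 22, 19, 32, 19, 17, 33, 23, 29, 26, 38, 63, 83, 85, 88]
19 [49, 43, 43, 42, 51, 99, 150, 173, 193, 184, 184, 187, 183, 181, 185, 182, 166, 141, 116, 105, 111, 116, 116, 110, 120, 121, 118, 110, 81, 53, 38, 30, 30, 19, 27, 23, 23, 34, 31, 27, 30, 44, 67, 72]
56 [168, 170, 170, 171, 177, 185, 191, 186, 177, 163, 132, 83, 44, 49, 78, 110, 124, 122, 121, 112, 106, 104, 103, 102, 113, 142, 173, 188, 188, 188, 187, 183, 183, 171, 153, 124, 106, 101, 105, 99, 101, 103, 104, 107]
[ 0.50224157 -0.08031066  0.03864524] [-6.55327468  1.70555649 19.27182164] [-2.62831142e-01 -3.58326423e+01 -1.69485909e+01  7.58876908e-02
 -1.92537904e+00 -3.13777828e-04]
```

The hard stop is felt: 20 N at reported z = 38.7 mm. The lid is shut, and true tip height is reported z + 33 mm. Now I'll lift, open to 40 mm and move over the post.

>>> {"name": "carry_out", "arguments": {"targets": [[[0,0,20,0,0,0,0],[0,0,50,0,0,0,0],[0,0,70,0,0,0,40],[-10,16,70,0,0,0,40],[-20,32,70,0,0,0,40],[-27,43,70,0,0,0,40],[-27,43,60,0,0,0,40],[-27,43,50,0,0,0,40],[-27,43,40,0,0,0,40],[-27,43,40,0,0,0,40]]]}}

```text
time: 8.47
eef_pos: [0.4737, -0.0367, 0.075]
tool_rot: [-0.002, 0.139, 0.99, 0.0]
wrist_force: [-0.7, -0.1, -0.0]
width: 0.431
grasp_force: 0.0
```

```bash
python3 - <<'E'
from h import *
s=env.get_state();print(s["time"],s["eef_pos"],s["wrist_force"],s["width"])
b=env.capture("scene");cv2.imwrite("pics/crop7.png",cv2.resize(b[205:275,330:430],None,fx=8,fy=8,interpolation=2))
E
```

```text
8.4667 [ 0.47368597 -0.03674448  0.07496563] [-0.6929879 -0.1200711 -0.0495687] 0.43117877816817046
```

View pics/crop7.png

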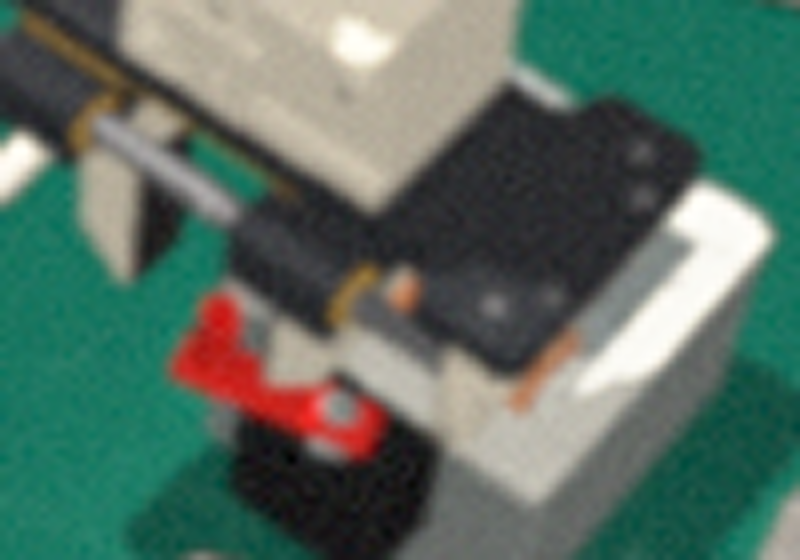

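Left fingertip's inner-front bottom corner is at (130,280). The right finger is at about (290,375), right by the bar, and the post is at (222,305). I'll check this against the projected geometry.

```bash
python3 - <<'E'
from h import *
x=np.array([.961,-.276]);y=np.array([.276,.961]);p=np.array([.4768,-.071])
f=lambda P:((proj("scene",P)+.4-[330,205])*8).round()
e=np.array(env.get_state()["eef_pos"]);d=e[:2]-p;print("eef box",d@x,d@y)
for z in(.075,.108):
  for a in(-.0095,.0095):
    for b in(.039,.02,-.02,-.039):print(z,a,b,f([*(e[:2]+a*x+b*y),z]))
for z in(.075,.09,.1,.108,.12):
    q=onz("scene",(330+130/8-.4,205+280/8-.4),z)[:2]-p;print("corner at z",z,(q@x).round(4),(q@y).round(4))
for a,b,z in((-11.3,32.1,80),(-11.3,32.1,103)):print("post",f([*(p+(a*x+b*y)/1000),z/1000]))
E
```

```text
eef box -0.011897580917951508 0.03201158918380801
0.075 -0.0095 0.039 [ 70. 314.]
0.075 -0.0095 0.02 [126. 354.]
0.075 -0.0095 -0.02 [248. 442.]
0.075 -0.0095 -0.039 [308. 486.]
0.075 0.0095 0.039 [116. 269.]
0.075 0.0095 0.02 [172. 309.]
0.075 0.0095 -0.02 [294. 395.]
0.075 0.0095 -0.039 [354. 438.]
0.108 -0.0095 0.039 [ 74. 240.]
0.108 -0.0095 0.02 [132. 281.]
0.108 -0.0095 -0.02 [258. 370.]
0.108 -0.0095 -0.039 [321. 414.]
0.108 0.0095 0.039 [122. 195.]
0.108 0.0095 0.02 [179. 235.]
0.108 0.0095 -0.02 [306. 322.]
0.108 0.0095 -0.039 [368. 365.]
corner at z 0.075 -0.0026 0.0662
corner at z 0.09 -0.0112 0.0599
corner at z 0.1 -0.017 0.0558
corner at z 0.108 -0.0216 0.0525
corner at z 0.12 -0.0285 0.0475
post [212. 362.]
post [218. 311.]
```

The left corner is predicted at (132,281) and observed at (130,280), so the geometry with the +33 mm offset is confirmed. I'll lower over the post, then close gently.

>>> {"name": "carry_out", "arguments": {"targets": [[[0,0,-6,0,0,0,40],[0,0,-12,0,0,0,40],[0,0,-17,0,0,0,40],[0,0,-21,0,0,0,40],[0,0,-21,0,0,0,40]]]}}

```text
time: 8.93
eef_pos: [0.4745, -0.0372, 0.0548]
tool_rot: [-0.001, 0.139, 0.99, 0.0]
wrist_force: [-0.4, 0.6, -0.6]
width: 0.438
grasp_force: 0.0
```

>>> {"name": "carry_out", "arguments": {"targets": [[[0,0,0,0,0,0,5],[0,0,0,0,0,0,5],[0,0,0,0,0,0,5],[0,0,0,0,0,0,5],[0,0,0,0,0,0,5],[0,0,0,0,0,0,5]]], "squeeze": 10}}

```text
time: 9.43
eef_pos: [0.4752, -0.0362, 0.0559]
tool_rot: [0.0, 0.139, 0.99, 0.001]
wrist_force: [1.0, 6.6, 1.7]
width: 0.115
grasp_force: 10.0
```

The opening is 10.6 mm, so the post is held. Now the arc about the pivot.

>>> {"name": "carry_out", "arguments": {"targets": [[[8,-0.5,0,0,0,0,5],[16,-3,0,0,0,0,5],[23,-7.5,0,0,0,0,5],[29,-13.5,0,0,0,0,5],[33.5,-21,0,0,0,0,5],[35.5,-27.5,0,0,0,0,5],[36,-34,0,0,0,0,5],[35.5,-39,0,0,0,0,5],[35,-43,0,0,0,0,5],[35,-43,0,0,0,0,5]]], "squeeze": 10}}

```text
time: 10.27
eef_pos: [0.5125, -0.081, 0.0561]
tool_rot: [0.002, 0.14, 0.99, 0.0]
wrist_force: [5.7, 3.1, -0.2]
width: 0.111
grasp_force: 10.0
```

```bash
python3 - <<'E'
from h import *
x=np.array([.961,-.276]);y=np.array([.276,.961]);p=np.array([.4768,-.071])
s=env.get_state();d=np.array(s["eef_pos"])[:2]-p;print(s["time"],d@x,d@y,s["eef_pos"],s["wrist_force"],s["width"],s["grasp_force"])
E
```

```text
10.2667 0.03704227735297636 0.0002735629406246942 [ 0.51248394 -0.08096379  0.05608894] [ 5.69916612  3.0701362  -0.17668452] 0.11051055573689171 9.999439269304276
```

>>> {"name": "carry_out", "arguments": {"targets": [[[-0.5,-1.5,0,0,0,0,5],[-0.5,-1.5,0,0,0,0,5],[0,-0.5,0,0,0,0,35],[0,0,0,0,0,0,35],[0,0,0,0,0,0,35],[0,0,0,0,0,0,35],[0,0,15,0,0,0,35],[0,0,30,0,0,0,35],[0,0,60,0,0,0,35],[0,0,100,0,0,0,35]]]}}

```text
time: 11.1
eef_pos: [0.508, -0.0801, 0.1544]
tool_rot: [-0.003, 0.139, 0.99, 0.0]
wrist_force: [0.6, -0.5, -0.6]
width: 0.385
grasp_force: 0.0
```

>>> {"name": "carry_out", "arguments": {"targets": [[[0,0,40,0,0,0,35],[0,0,70,0,0,0,35],[-20,35,80,0,0,0,35],[-40,70,80,0,0,0,35],[-60,105,80,0,0,0,35],[-80,140,80,0,0,0,35],[-100,175,80,0,0,0,35],[-120,210,80,0,0,0,35],[-140,245,80,0,0,0,35],[-140,245,80,0,0,0,35]]]}}

```text
time: 11.93
eef_pos: [0.3662, 0.1693, 0.2359]
tool_rot: [-0.001, 0.136, 0.991, 0.001]
wrist_force: [-1.1, -0.3, -0.6]
width: 0.382
grasp_force: 0.0
```

```bash
python3 - <<'E'
from h import *
x=np.array([.961,-.276]);y=np.array([.276,.961]);p=np.array([.4768,-.071])
s=env.get_state();print(s["time"],s["eef_pos"],s["wrist_force"])
for n,r in(("top",(370,440,195,245)),("scene",(340,420,215,275))):
    im=env.capture(n);m=red(im,*r);c=max(cv2.findContours(m,0,2)[0],key=cv2.contourArea)
    q=cv2.boxPoints(cv2.minAreaRect(c));print(n,m.sum(),[[round(float((onz(n,a,.08)[:2]-p)@v)*1000) for v in(x,y)] for a in q])
    if n=="scene":
        c=im[215:275,345:425].copy();[print(u,c[14:58,u].mean(1).astype(int).tolist()) for u in(15,17,19)]
        B=lambda a,b,z:proj(n,[*(p+(a*x+b*y)/1000),z/1000]).round(1)
    else:
        B=lambda a,b,z:proj(n,[*(p+(a*x+b*y)/1000),z/1000]).round(1)
        print("pred shut front L/R",B(17,50,72),B(17,-50,72),"open .2",B(18,50,94))
        for u in(385,390):print(u,im[190:225,u].mean(1).astype(int).tolist())
E
```

```text
11.9333 [0.36624745 0.16929578 0.23585818] [-1.11185095 -0.30228361 -0.64922436]
top 198 [[3, 8], [44, 9], [44, -7], [3, -7]]
pred shut front L/R [383.3 210.7] [439.3 225.6] open .2 [384.9 208.1]
385 [55, 56, 61, 61, 62, 61, 64, 67, 80, 97, 106, 107, 120, 151, 169, 173, 172, 171, 184, 191, 190, 167, 113, 71, 60, 59, 62, 63, 63, 60, 58, 59, 55, 56, 57]
390 [196, 194, 194, 194, 195, 194, 195, 194, 195, 194, 193, 191, 183, 173, 187, 192, 192, 195, 193, 192, 192, 191, 176, 136, 84, 62, 60, 60, 60, 63, 63, 57, 58, 56, 59]
scene 145 [[-14, 6], [53, 9], [50, -9], [-16, -11]]
15 [81, 76, 80, 72, 74, 78, 94, 138, 195, 240, 249, 249, 242, 224, 175, 128, 106, 110, 110, 110, 110, 110, 112, 114, 111, 102, 89, 67, 51, 44, 31, 22, 31, 23, 34, 25, 23, 31, 54, 64, 86, 95, 92, 86]
17 [82, 80, 75, 80, 90, 125, 188, 238, 250, 248, 247, 246, 246, 244, 228, 175, 130, 109, 105, 110, 110, 112, 109, 103, 84, 59, 47, 42, 39, 36, 33, 30, 23, 26, 20, 29, 24, 29, 29, 44, 60, 79, 87, 87]
19 [76, 73, 84, 132, 197, 239, 246, 243, 244, 245, 247, 246, 246, 247, 247, 240, 197, 149, 118, 106, 110, 103, 83, 64, 40, 43, 40, 40, 43, 32, 39, 38, 27, 20, 27, 25, 33, 23, 23, 26, 30, 50, 66, 75]
```

The bar lies along box x, with its end 44 mm from the pivot as it should be. The lid edge is unchanged from the hard-stop position, and the arm is clear.

```bash
python3 -c "
from rig import env
print(env.finish_job())"
```

```text
the job is handed in; nothing more can be done
None
```

I shut the orange thread's box, turned its red button straight across the lid and handed the job in at about 12 s; the violet box wasn't touched, though the hand-in gave no verdict.

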